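# Decant barrel nuts into the lidded hardware box

### The arm

A 6-joint arm with a two-finger parallel gripper is mounted at the origin on a cart in front of the work surface, level with it; the furniture and walls round the work are solid. World frame = base frame: x ahead of the robot, y to its left, z up, the work surface at z = 0. Lengths are in m, angles in rad, forces in N, time in s.
With the tool pointing down it reaches from about 0.3 to 0.875 m from the base axis. Payload 6.4 kg.
Tool frame: the origin (TCP) lies on the centre line of the jaws, within the pads' length; the fingertips stand 8 mm ahead of it and the grasp point (between the pads) lies 11 mm behind it; z points along the fingers, y is the line along which they close (so a half turn about z gives the same grasp; the last joint's range is limited). The gripper opens to 88 mm and grips with 3 to 60 N. Pads are 18 mm wide; open, the fingers measure 123 mm over their backs; the gripper's body (75 mm by 187 mm) begins 45 mm behind the grasp point.
Start: joints at [-1.345, 0.181, 1.607, -0, 1.354, -0.206], TCP at [0.241, -0.522, 0.247] pointing down, gripper open.
Joint ranges: [-2.99, 2.99], [-0.89, 2.07], [0.3, 2.58], [-1.14, 4.28], [0, 2.63], [-3.12, 3.12]. Speed limits (rad/s): [2.57, 2.57, 3.01, 3.14, 3.14, 3.14].

### API

Orientations are given as a unit quaternion [w, x, y, z].
In Python, from rig import bot gives the robot as it stands.
- The arm moves only by the shell command python3 jog.py [FORCE], which reads ROWS from standard input. ROWS is a JSON list of rows, 1 to 10 of them, each written [[dx, dy, dz], turn, opening]: dx, dy, dz in shares of the most that a row can go, 1 being 50 mm, then a turn about the tool's z in fractions of the full range, 1 being pi/2 rad, then the opening from 0.0 (shut) to 1.0 (fully open); each row shifts and turns the commanded pose from where the row before left it, along the tool's axes as they then stand; what a row does not reach is not made up. A row lasts 1/10 s, in which the tool goes at most 0.05 m and 0.15 rad, less where a joint would pass 70% of its speed; a pose out of reach is approached as far as the arm can. The fingers move at their own pace and stop on an object; FORCE is the grip in N (left out, the last holds). Time passes only in rows, so rows that do not move let the fingers close. It prints the time, the measured TCP pose, the force, the opening and the grip force at its end. Shift and turn numbers lie between -1 and 1, and a call with a number outside is refused. Input that does not fit is refused with a message, and nothing moves.
- bot.get_obs(): the state, without advancing time (a new reading comes with each control period).
- bot.grab_frame(name): name is "scene" or "side" or "wrist"; returns the picture (400x640x3 uint8, red, green, blue); there is no depth.
- bot.camera_info(name): a dict with "fov_y" (degrees; the focal length in pixels is half the picture's height over the tangent of half this angle, whatever the lens; pixels are square), "cx", "cy" (the principal point, pixels), "R" (3x3) and "t" (3): a world point X has camera coordinates R X + t; the wrist camera has in their place "hand_eye" (4x4, takes a point from camera to tool coordinates, whose origin is the TCP and whose axes are the flange's). Camera axes: x right, y down, z forward; pixel columns grow to the right and rows downward; lengths in m; the calibration is good to about 2 mm. A picture is of the moment at which its call begins: read the wrist's pose just before it. camera_info takes no time and is no camera call.
- bot.sign_off(): hands the job in; it is judged then, once.
The state is a dict: "time_s": time; "joint_positions": joint angles; "joint_velocities": joint speeds; "effort": joint torques, N m; "ee_pos": TCP position; "tool_rot": TCP orientation; "wrist_force": force on the tool from outside, world axes, zero at the start; "moment": the same for the moment, N m; "finger_gap": opening from 0.0 (shut) to 1.0 (fully open); "gripper_force": force on a finger pad.
Only numpy, scipy, OpenCV 4.12 (cv2) and the standard library are available. Lean on these libraries where they do the work, as an engineer would, in place of code of your own. Each camera call takes 0.05 s, during which the arm holds its last target. There are 200 camera calls.

### The job

Put the barrel nuts away: open the small cherry box right beside the cup fully (the nearer one, not its twin further back on the right; its lid lifts by the lip in front and stays back once past upright), pick up the wooden cup and tip all eight nuts out of it into the box, then stand the empty cup upright on the bench again and shut the lid. Leave the other things on the bench where they are.

Things in the scene. Friction and masses are not known exactly. Their poses are not given: they have to be found in the camera images.
- hardware_box: Small dark cherry box with a hinged lid, just right of the cup, screwed to the bench, 97 x 122 x 52 mm. Origin: centre of its underside. z up; -x its front (lip side, towards the robot), +x its back (hinge side), y along its width. Walls 42 mm high, outer faces at x -42 and +43 mm, y -60 and +60 mm; hollow from x -36 to +37 mm, y -54 to +54 mm; floor 5 mm up.
- hardware_box_lid (a joint): Lid angle, rad: 0 shut, 1.745 fully open; past about 1.5 it stays open by its own weight, below 1.4 it sinks shut slowly (free hinge, 0.05 N m s/rad damping, no catch). Hinge axis along the box's y at x +46, z 43 mm of the box. The lid (50 g) is a slab, when shut from x -44 to +44, y -61 to +61, z 43 to 52 mm; it overhangs the front wall by 2 mm.
- lid_lip (a point): Underside of the lid's front lip, at its middle and mid-depth; moves with the lid. The lip is a tongue 30 mm wide (along the box's y), 5 mm thick (z 45 to 50 mm when shut), standing 4 mm out from the lid's front edge, 6 mm out from the box's front wall: the place to lift the lid, with a fingertip hooked under it from in front.
- parts_cup: Round turned wooden cup, open at the top, 66 mm high, 59 mm in diameter with straight upright sides outside, about 100 g. Origin: centre of its underside; z is its axis, towards the mouth. The hollow flares from 40 mm across at the floor (6 mm up) to 53 mm at the rim. It starts upright on the bench with the eight nuts jumbled in its lower 40 mm.
- cup_rim (a point): Centre of the cup's mouth, 66 mm above its origin along its axis.
- nut0: Steel barrel nut (cross dowel) of eight alike: a bright cylinder 12 mm in diameter and 20 mm long with a dark cross bore at mid-length, 16 g; it starts in the cup. Origin: its centre; x is its axis. It slides down the cup's wood where that is steeper than about 20 degrees.
- nut1: Steel barrel nut (cross dowel) of eight alike: a bright cylinder 12 mm in diameter and 20 mm long with a dark cross bore at mid-length, 16 g; it starts in the cup. Origin: its centre; x is its axis. It slides down the cup's wood where that is steeper than about 20 degrees.
- nut2: Steel barrel nut (cross dowel) of eight alike: a bright cylinder 12 mm in diameter and 20 mm long with a dark cross bore at mid-length, 16 g; it starts in the cup. Origin: its centre; x is its axis. It slides down the cup's wood where that is steeper than about 20 degrees.
- nut3: Steel barrel nut (cross dowel) of eight alike: a bright cylinder 12 mm in diameter and 20 mm long with a dark cross bore at mid-length, 16 g; it starts in the cup. Origin: its centre; x is its axis. It slides down the cup's wood where that is steeper than about 20 degrees.
- nut4: Steel barrel nut (cross dowel) of eight alike: a bright cylinder 12 mm in diameter and 20 mm long with a dark cross bore at mid-length, 16 g; it starts in the cup. Origin: its centre; x is its axis. It slides down the cup's wood where that is steeper than about 20 degrees.
- nut5: Steel barrel nut (cross dowel) of eight alike: a bright cylinder 12 mm in diameter and 20 mm long with a dark cross bore at mid-length, 16 g; it starts in the cup. Origin: its centre; x is its axis. It slides down the cup's wood where that is steeper than about 20 degrees.
- nut6: Steel barrel nut (cross dowel) of eight alike: a bright cylinder 12 mm in diameter and 20 mm long with a dark cross bore at mid-length, 16 g; it starts in the cup. Origin: its centre; x is its axis. It slides down the cup's wood where that is steeper than about 20 degrees.
- nut7: Steel barrel nut (cross dowel) of eight alike: a bright cylinder 12 mm in diameter and 20 mm long with a dark cross bore at mid-length, 16 g; it starts in the cup. Origin: its centre; x is its axis. It slides down the cup's wood where that is steeper than about 20 degrees.
- octagon_block: Bystander: eight-sided wooden block with a small hole in one side, 89 mm across, 34 mm high. Origin: centre of its underside.
- turned_dish: Bystander: empty shallow turned dish of dark wood, 98 mm across, 19 mm high. Origin: centre of its underside.
- pencil: Bystander: pencil lying flat between the cup and the fixed pile of boards to its left (75 mm high), 177 mm long, 8 mm thick. Origin: centre of its underside.
- screwdriver: Bystander: screwdriver with a yellow handle, lying flat near the front edge, 185 mm long, 24 mm high. Origin: centre of its underside.

How it is judged:
On the way, in this order (a step that is already met when the one before it is completed fails the run):
1. the lid is opened past upright (value of joint hardware_box_lid above 1.5 rad), for 0.2 s.
2. the cup is lifted and tipped over the open box (angle between parts_cup's own z axis and vertical above 1 rad and height (world z) of cup_rim above 0.06 m and horizontal distance between cup_rim and hardware_box below 0.12 m), for 0.05 s.
3. all eight nuts lie in the box (x of nut0 in the frame of hardware_box between -0.038 and 0.039 m and y of nut0 in the frame of hardware_box between -0.056 and 0.056 m and z of nut0 in the frame of hardware_box between 0 and 0.041 m and x of nut1 in the frame of hardware_box between -0.038 and 0.039 m and y of nut1 in the frame of hardware_box between -0.056 and 0.056 m and z of nut1 in the frame of hardware_box between 0 and 0.041 m and x of nut2 in the frame of hardware_box between -0.038 and 0.039 m and y of nut2 in the frame of hardware_box between -0.056 and 0.056 m and z of nut2 in the frame of hardware_box between 0 and 0.041 m and x of nut3 in the frame of hardware_box between -0.038 and 0.039 m and y of nut3 in the frame of hardware_box between -0.056 and 0.056 m and z of nut3 in the frame of hardware_box between 0 and 0.041 m and x of nut4 in the frame of hardware_box between -0.038 and 0.039 m and y of nut4 in the frame of hardware_box between -0.056 and 0.056 m and z of nut4 in the frame of hardware_box between 0 and 0.041 m and x of nut5 in the frame of hardware_box between -0.038 and 0.039 m and y of nut5 in the frame of hardware_box between -0.056 and 0.056 m and z of nut5 in the frame of hardware_box between 0 and 0.041 m and x of nut6 in the frame of hardware_box between -0.038 and 0.039 m and y of nut6 in the frame of hardware_box between -0.056 and 0.056 m and z of nut6 in the frame of hardware_box between 0 and 0.041 m and x of nut7 in the frame of hardware_box between -0.038 and 0.039 m and y of nut7 in the frame of hardware_box between -0.056 and 0.056 m and z of nut7 in the frame of hardware_box between 0 and 0.041 m), for 0.2 s.
At the end, for the whole second after the job is handed in: All eight nuts are inside the box, the lid is shut (hinge below 0.06 rad), and the cup stands upright (within 0.1 rad) and at rest on the bench (its underside within 6 mm of the bench top) (all of step 3 and value of joint hardware_box_lid below 0.06 rad and angle between parts_cup's own z axis and vertical below 0.1 rad and height (world z) of parts_cup between -0.006 and 0.006 m and linear speed of parts_cup below 0.02 m/s); the robot touches nothing.
It fails at once if the octagon block is pushed more than 4 cm away (distance of octagon_block from where it was at the start of the episode above 0.04 m).
It fails at once if the dish is pushed more than 4 cm away (distance of turned_dish from where it was at the start of the episode above 0.04 m).
It fails at once if the pencil is pushed more than 4 cm away (distance of pencil from where it was at the start of the episode above 0.04 m).
It fails at once if the screwdriver is pushed more than 4 cm away (distance of screwdriver from where it was at the start of the episode above 0.04 m).
It also fails if it takes over 72 s, if anything falls off the work surface, if the arm or the gripper's body presses on something with over 40 N, if the wrist force passes 120 N, or if a joint passes its speed limit or range.

## Working session

There is one attempt and no reset: what is moved stays moved. The work goes in short steps, Python scripts to look and compute and a shell command to move; the robot and the scene stay as the last step left them, time stands still between calls to the robot, and variables do not carry over. Pictures are saved under pics/ and viewed, at most 10 in all, crops included, and the job is handed in when it is done.

```bash
ls; mkdir -p pics; python3 - <<'E'
from rig import bot
import cv2,numpy as np
o=bot.get_obs();print(o)
for n in("scene","side","wrist"):
    print(n,bot.camera_info(n))
a=[bot.grab_frame(n)[:,:,::-1] for n in("scene","side")]
np.save('pics/scene.npy',a[0]);np.save('pics/side.npy',a[1])
cv2.imwrite('pics/scene.png',a[0]);cv2.imwrite('pics/side.png',a[1])
E
```

```text
jog.py
pics
rig.py
{'time_s': 0.0, 'joint_positions': array([-1.34531651e+00,  1.81548585e-01,  1.60795583e+00,  2.38317243e-05,
        1.35378858e+00, -2.06285068e-01]), 'joint_velocities': array([-0.00070418, -0.00207982,  0.00052685, -0.00138554, -0.00049508,
        0.00170055]), 'effort': array([ 1.05493815e-03, -4.33867621e+01, -3.41846430e+01,  7.01188180e-02,
        3.86120472e-02, -1.41888445e-04]), 'ee_pos': array([ 0.24053966, -0.52172332,  0.2458311 ]), 'tool_rot': array([-8.50242786e-04,  9.76787945e-01,  2.14206878e-01,  3.47438928e-06]), 'wrist_force': array([ 0.07181901, -0.23802552, -0.72045051]), 'moment': array([-0.0092562 ,  0.02059598, -0.0566916 ]), 'gripper_force': 0.0, 'finger_gap': 1.0007759361192303}
scene {'fov_y': 50.18559840428647, 'cx': 320.03377489581277, 'cy': 195.74879027093436, 'R': array([[ 0.8831703 , -0.46903551,  0.0039904 ],
       [-0.29048991, -0.55361783, -0.78046326],
       [ 0.36827414,  0.6881228 , -0.62518891]]), 't': array([-0.57340111,  0.02019989,  1.05721013])}
side {'fov_y': 48.43361641420191, 'cx': 313.74803997880394, 'cy': 192.9839578337812, 'R': array([[ 0.96070954, -0.27745156, -0.00760287],
       [-0.11711628, -0.38039076, -0.91738032],
       [ 0.25163654,  0.88222645, -0.39793912]]), 't': array([-0.56611472, -0.01200999,  1.09637049])}
wrist {'fov_y': 66.78454690083468, 'cx': 316.4157996088851, 'cy': 199.40668088484543, 'hand_eye': array([[ 7.28370365e-04, -9.62059847e-01, -2.72837535e-01,
         6.96471809e-02],
       [ 9.99999344e-01,  9.41779164e-04, -6.51222825e-04,
         1.54710483e-03],
       [ 8.83468037e-04, -2.72836881e-01,  9.62059902e-01,
        -1.38824215e-01],
       [ 0.00000000e+00,  0.00000000e+00,  0.00000000e+00,
         1.00000000e+00]])}
```

View pics/scene.png

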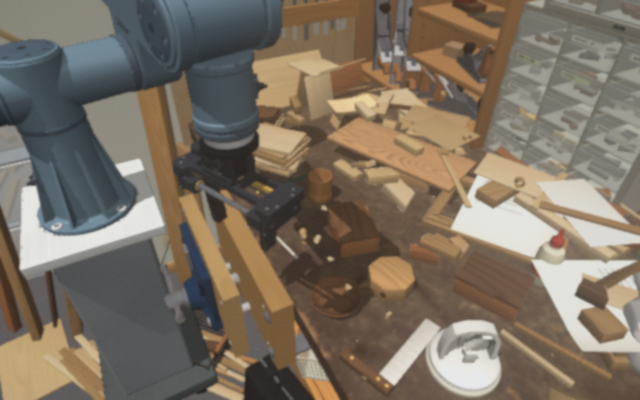

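View pics/side.png

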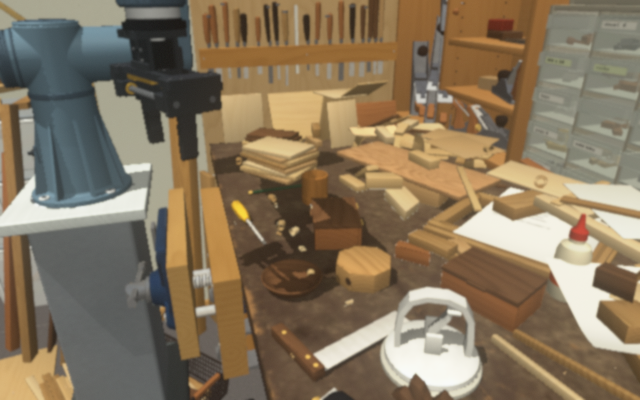

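The scene picture shows the cup at about (320,185), the cherry box at (352,228), the octagon at (391,277) and the dish at (337,293). The side picture shows the cup at (315,183), the box at (338,222), and the screwdriver to its left at (250,220). Next I'll zoom in on both and get rough positions.

```bash
cat > h.py <<'E'
import numpy as np,cv2
from rig import bot
from scipy.spatial.transform import Rotation as Ro
def cam(n,o=None):
    c=bot.camera_info(n);f=200/np.tan(np.radians(c['fov_y']/2))
    K=np.array([[f,0,c['cx']],[0,f,c['cy']],[0,0,1]])
    if 'R' in c: return K,np.array(c['R']),np.array(c['t'])
    q=o['tool_rot'];T=np.eye(4);T[:3,:3]=Ro.from_quat([q[1],q[2],q[3],q[0]]).as_matrix();T[:3,3]=o['ee_pos']
    M=np.linalg.inv(T@c['hand_eye']);return K,M[:3,:3],M[:3,3]
def plane(C,uv,z):
    K,R,t=C;d=R.T@np.linalg.inv(K)@np.array([*uv,1.]);o=-R.T@t
    return o+d*(z-o[2])/d[2]
def tri(Cs,uvs):
    A=np.zeros((3,3));b=np.zeros(3)
    for (K,R,t),uv in zip(Cs,uvs):
        d=R.T@np.linalg.inv(K)@np.array([*uv,1.]);d/=np.linalg.norm(d);P=np.eye(3)-np.outer(d,d);A+=P;b+=P@(-R.T@t)
    return np.linalg.solve(A,b)
def proj(C,X):
    p=C[0]@(C[1]@np.asarray(X)+C[2]);return p[:2]/p[2]
E
python3 - <<'E'
from h import *
S,D=cam('scene'),cam('side')
print('cup',tri([S,D],[(320,173),(315,172)]),plane(S,(320,197),0))
print('box',plane(S,(352,228),.05),plane(D,(338,210),.05))
a=np.load('pics/scene.npy')[150:300,270:420];b=np.load('pics/side.npy')[150:300,250:400]
im=np.hstack([cv2.resize(x,(400,400),interpolation=cv2.INTER_CUBIC) for x in(a,b)])
cv2.imwrite('pics/z1.png',im)
E
```

```text
cup [ 0.525079   -0.23347413  0.06774904] [ 0.52045907 -0.24233037  0.        ]
box [ 0.50231397 -0.42303615  0.05      ] [ 0.52294311 -0.3992574   0.05      ]
```

View pics/z1.png

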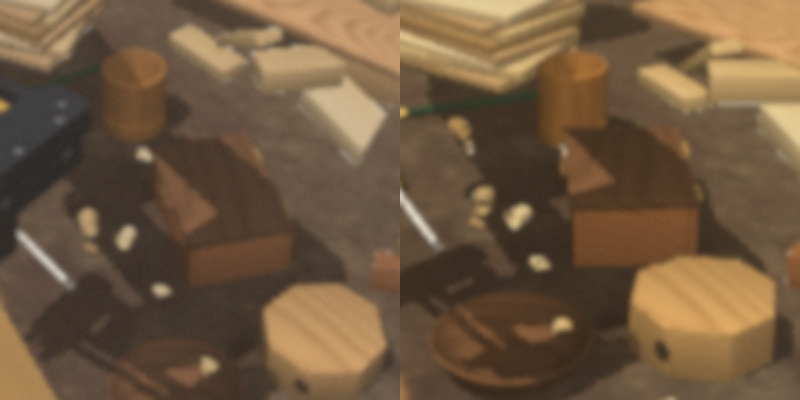

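The zoom (scale 2.667) shows the lid's top corners in the scene half at about (155,140), (185,248), (292,235) and (237,138). The cup's rim is centred at (135,66).

The manual's scale: shifts go in shares of 50 mm and turns go in shares of pi/2 rad. Converting my numbers, -0.05 m is -1, 0.03 m is 0.6, 0.1 rad / 1.5708 = 0.0637.

```bash
python3 - <<'E'
from h import *
S,D=cam('scene'),cam('side');k=2.6667
for n,uv in dict(FL=(155,140),FR=(187,248),BR=(292,235),BL=(237,138)).items(): print(n,plane(S,(270+uv[0]/k,150+uv[1]/k),.052))
for n,uv in dict(FL=(566,130),FR=(573,208),BR=(697,207),BL=(655,128)).items(): print(n,plane(D,(250+(uv[0]-400)/k,150+uv[1]/k),.052))
print(tri([S,D],[(270+135/k,150+66/k),(250+174/k,150+67/k)]))
E
echo '[[[0.6,-1,0],0.0637,1],[[0.6,-1,0],0.0637,1],[[0.6,-1,0],0.0637,1],[[0.6,-1,0],0.0318,1],[[0.6,0,0],0,1]]' | python3 jog.py
```

```text
FL [ 0.49711812 -0.32574623  0.052     ]
FR [ 0.4558393  -0.45214615  0.052     ]
BR [ 0.53591519 -0.47807701  0.052     ]
BL [ 0.56130445 -0.35637069  0.052     ]
FL [ 0.48885446 -0.33817871  0.052     ]
FR [ 0.45871213 -0.46065069  0.052     ]
BR [ 0.53761042 -0.48319525  0.052     ]
BL [ 0.55463842 -0.35450429  0.052     ]
[ 0.52696836 -0.23167119  0.05993484]
time_s: 0.6
ee_pos: [0.3207, -0.3222, 0.2457]
tool_rot: [-0.002, 0.999, 0.041, -0.001]
wrist_force: [-0.0, -1.5, -0.3]
finger_gap: 1.004
gripper_force: 0.0
```

To row units: 0.04 m is 0.8, 0.03 m is 0.6, 0.12 rad / 1.5708 = 0.0764.

```bash
echo '[[[0.8,0.2,0],0.0764,1],[[0.8,0.2,0],0.0764,1],[[0.6,0.2,0],0.0764,1],[[0,0,0],0,1],[[0,0,0],0,1]]' | python3 jog.py; python3 - <<'E'
from h import *
import pickle
o=bot.get_obs();a=bot.grab_frame('wrist')[:,:,::-1]
print(o['ee_pos'],o['tool_rot'])
pickle.dump((o,a),open('w1.pkl','wb'));cv2.imwrite('pics/w1.png',a)
E
```

```text
time_s: 1.1
ee_pos: [0.4295, -0.36, 0.2457]
tool_rot: [-0.001, 0.99, -0.138, -0.001]
wrist_force: [-0.1, -1.1, -0.1]
finger_gap: 1.001
gripper_force: 0.0
[ 0.42951747 -0.3599521   0.24568143] [-7.33223823e-04  9.90499124e-01 -1.37514251e-01 -8.82520818e-04]
```

View pics/w1.png

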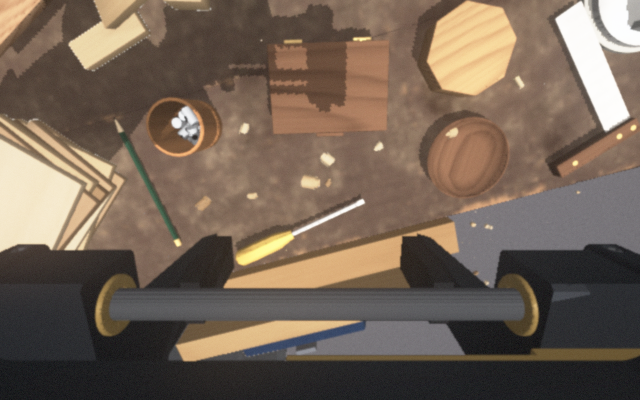

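The wrist view shows the lid with corners near (270,42), (388,38), (388,131) and (273,133), and the lip at about (323,134). The cup's mouth is at (177,127) with the nuts inside, the pencil runs from (118,122) to (178,242), and the screwdriver is in front. I'll take a second wrist view from a shifted place.

To row units: -0.04 m is -0.8.

```bash
echo '[[[0,-0.8,0],0,1],[[0,-0.8,0],0,1],[[0,0,0],0,1],[[0,0,0],0,1]]' | python3 jog.py; python3 - <<'E'
from h import *
import pickle
o=bot.get_obs();b=bot.grab_frame('wrist')[:,:,::-1]
print(o['ee_pos'],o['tool_rot'])
pickle.dump((o,b),open('w2.pkl','wb'))
a=pickle.load(open('w1.pkl','rb'))[1]
x=cv2.resize(a[20:170,130:400],None,fx=2.96,fy=2,interpolation=cv2.INTER_CUBIC)
# shift expected to the right ~75px
y=cv2.resize(b[20:170,200:470],None,fx=2.96,fy=2,interpolation=cv2.INTER_CUBIC)
cv2.imwrite('pics/z2.png',np.vstack([x,y])[:600,:800])
E
```

```text
time_s: 1.55
ee_pos: [0.451, -0.283, 0.2471]
tool_rot: [0.0, 0.99, -0.138, 0.0]
wrist_force: [-0.5, -0.1, -0.2]
finger_gap: 0.995
gripper_force: 0.0
[ 0.45102564 -0.28303633  0.24713382] [ 3.82120032e-04  9.90467750e-01 -1.37744231e-01  1.33780261e-04]
```

View pics/z2.png

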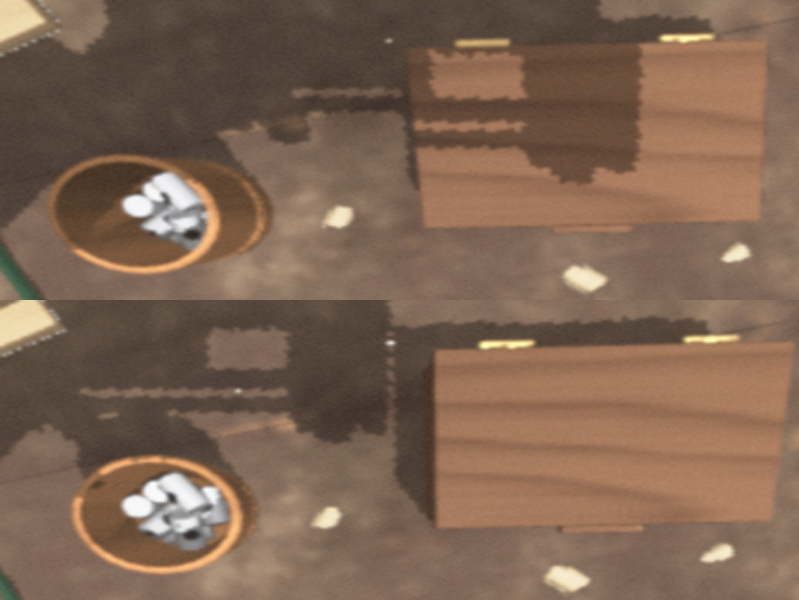

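The picture shows both views. In the top one, the lid corners are at (409,48), (424,228), (761,220) and (767,41), the lip is at (555–632,231) and the cup rim is centred at (134,213). In the bottom one, the corners are at (436,351), (436,527), (772,521) and (795,342), the lip is at (560–642,531) and the rim is centred at (158,515).

```bash
python3 - <<'E'
from h import *
import pickle
C1,C2=[cam('wrist',pickle.load(open(f,'rb'))[0]) for f in('w1.pkl','w2.pkl')]
p=dict(BL=((409,48),(436,351)),FL=((424,228),(436,527)),FR=((761,220),(772,521)),BR=((767,41),(795,342)),lipL=((555,231),(560,531)),lipR=((632,231),(642,530)),cup=((134,213),(158,515)))
X={}
for n,(a,b) in p.items():
    a=(130+a[0]/2.963-.3,20+a[1]/2-.2);b=(200+b[0]/2.963-.3,20+(b[1]-300)/2-.2)
    h=.066 if n=='cup' else .0475 if 'lip' in n else .052
    X[n]=(plane(C1,a,h)+plane(C2,b,h))/2
    print(n,tri([C1,C2],[a,b]).round(4),plane(C1,a,h).round(4),plane(C2,b,h).round(4))
y=(X['FL']-X['FR']+X['BL']-X['BR'])[:2];print('w',np.linalg.norm(y)/2,'d',np.linalg.norm(X['BL']+X['BR']-X['FL']-X['FR'])/2)
yaw=np.arctan2(-y[0],y[1]);c=(X['FL']+X['FR']+X['BL']+X['BR'])/4;u=np.array([np.cos(yaw),np.sin(yaw),0])
lip=(X['lipL']+X['lipR'])/2
v=np.array([-u[1],u[0],0])
print('yaw',yaw,'centre',c,'lip',lip,'lip in box',(lip-c)@u,(lip-c)@v)
S=cam('scene');print('scene cup check',proj(S,X['cup']),'box ctr',proj(S,c))
E
```

```text
BL [ 0.5741 -0.3513  0.0494] [ 0.5739 -0.3516  0.052 ] [ 0.5734 -0.3508  0.052 ]
FL [ 0.4895 -0.3295  0.0526] [ 0.4892 -0.3293  0.052 ] [ 0.4898 -0.3297  0.052 ]
FR [ 0.46   -0.4474  0.0529] [ 0.4602 -0.4477  0.052 ] [ 0.4597 -0.4478  0.052 ]
BR [ 0.5443 -0.4676  0.0529] [ 0.5444 -0.4678  0.052 ] [ 0.5445 -0.4681  0.052 ]
lipL [ 0.4742 -0.3744  0.0432] [ 0.4745 -0.3745  0.0475] [ 0.4749 -0.3735  0.0475]
lipR [ 0.4675 -0.4016  0.0515] [ 0.4668 -0.4017  0.0475] [ 0.4672 -0.4028  0.0475]
cup [ 0.5235 -0.2374  0.0659] [ 0.5239 -0.2376  0.066 ] [ 0.5231 -0.2373  0.066 ]
w 0.12108433579928055 d 0.08689566164142
yaw -0.24533476535451554 centre [ 0.51686912 -0.39909398  0.052     ] lip [ 0.47082649 -0.3881384   0.0475    ] lip in box -0.04732484276975563 -0.00055536073820577
scene cup check [320.25850595 174.53874575] box ctr [352.0418806  218.64526948]
```

To row units: 0.04 m is 0.8, 0.03 m is 0.6, -0.03 rad / 1.5708 = -0.0191.

```bash
cat >> h.py <<'E'
BC=np.array([.51687,-.39909,0]);BY=-.2453
U=np.array([np.cos(BY),np.sin(BY),0]);V=np.array([-U[1],U[0],0])
def where():
    o=bot.get_obs();q=o['tool_rot'];r=o['ee_pos']-BC
    f=o['wrist_force'];T=Ro.from_quat([q[1],q[2],q[3],q[0]]).as_matrix()
    print('box xyz mm',(np.array([r@U,r@V,r[2]])*1e3).round(1),'yaw-box',round(np.arctan2(T[1,0],T[0,0])-BY,4),'tilt',T[:2,2].round(4),'Fbox',np.array([f@U,f@V,f[2]]).round(1),'gap',round(o['finger_gap']*88,1),'t',o['time_s'])
if __name__=='__main__':where()
E
echo '[[[0.2,0.6,0.6],-0.0191,0.5],[[0.2,0.6,0.8],0,0.5],[[0.2,0.6,0.8],0,0.5],[[0,0.12,0.8],0,0.5],[[0,0,0.4],0,0.5],[[0,0,0],0,0.5],[[0,0,0],0,0.5]]' | python3 jog.py 10; python3 h.py
```

```text
time_s: 2.3
ee_pos: [0.4556, -0.3838, 0.0786]
tool_rot: [0.0, 0.992, -0.124, -0.0]
wrist_force: [0.3, -0.3, 0.4]
finger_gap: 0.501
gripper_force: 0.0
box xyz mm [-63.2  -0.   78.6] yaw-box -0.004 tilt [-0.0002  0.    ] Fbox [ 0.4 -0.2  0.4] gap 44.1 t 2.3
```

Down in front of the lip, then creep forward until it touches.

To row units: 0.015 m is 0.3, 0.014 m is 0.28.

```bash
echo '[[[0,0,0.3],0,0.5],[[0,0,0.28],0,0.5],[[0,0,0],0,0.5],[[0.08,0,0],0,0.5],[[0.04,0,0],0,0.5],[[0,0,0],0,0.5]]' | python3 jog.py; python3 h.py; echo '[[[0.04,0,0],0,0.5],[[0,0,0],0,0.5]]' | python3 jog.py;python3 h.py
```

```text
time_s: 2.9
ee_pos: [0.4628, -0.3847, 0.05]
tool_rot: [0.001, 0.992, -0.124, 0.001]
wrist_force: [0.5, 0.3, -0.2]
finger_gap: 0.503
gripper_force: 0.0
box xyz mm [-56.    0.8  50. ] yaw-box -0.0024 tilt [ 0.001  -0.0011] Fbox [ 0.4  0.4 -0.2] gap 44.2 t 2.9
time_s: 3.1
ee_pos: [0.464, -0.3848, 0.0495]
tool_rot: [0.0, 0.992, -0.124, -0.0]
wrist_force: [-1.7, -0.5, 0.4]
finger_gap: 0.5
gripper_force: 0.4
box xyz mm [-54.8   1.1  49.5] yaw-box -0.0026 tilt [-0.0001 -0.0001] Fbox [-1.5 -0.9  0.4] gap 44.0 t 3.1
```

To row units: -0.0005 m is -0.01.

```bash
echo '[[[-0.01,0,0],0,0.2],[[0,0,0],0,0.2],[[0,0,0],0,0.2],[[0,0,0],0,0.2]]' | python3 jog.py 10; python3 h.py
```

```text
time_s: 3.5
ee_pos: [0.4635, -0.3842, 0.0493]
tool_rot: [-0.0, 0.992, -0.124, 0.0]
wrist_force: [0.8, 2.9, 1.9]
finger_gap: 0.314
gripper_force: 10.0
box xyz mm [-55.4   1.4  49.3] yaw-box -0.0028 tilt [0.0001 0.0006] Fbox [0.  3.  1.9] gap 27.6 t 3.5
```

To row units: -0.0126 m is -0.252, -0.012 m is -0.24.

```bash
echo '[[[0.02,0,-0.24],0,0.2],[[0.04,0,-0.252],0,0.2],[[0.088,0,-0.23],0,0.2],[[0.1,0,-0.226],0,0.2],[[0.156,0,-0.208],0,0.2],[[0.166,0,-0.196],0,0.2],[[0,0,0],0,0.2]]' | python3 jog.py; python3 h.py; python3 - <<'E'
from h import *
a=bot.grab_frame('side')[:,:,::-1]
cv2.imwrite('pics/s3.png',cv2.resize(a[110:280,240:410],(500,500)))
E
```

```text
time_s: 4.2
ee_pos: [0.4931, -0.3928, 0.1192]
tool_rot: [0.001, 0.992, -0.124, 0.002]
wrist_force: [-0.8, 0.9, 0.5]
finger_gap: 0.2
gripper_force: 0.7
box xyz mm [-24.6   0.3 119.2] yaw-box -0.0025 tilt [ 0.0031 -0.0029] Fbox [-1.   0.7  0.5] gap 17.6 t 4.2
```

View pics/s3.png

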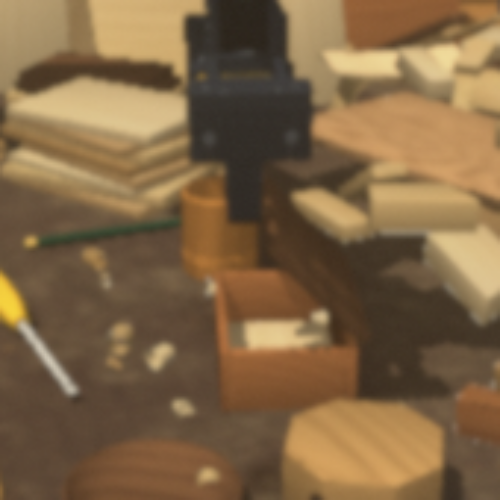

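The lip has slipped out of the pads (gap 17.6). The lid still stands well up: its top edge runs from (265,165) and the fingers at (245,215) are in front of its underside. I'll push it on over from the front.

To row units: 0.012 m is 0.24, 0.01 m is 0.2.

```bash
echo '[[[0.24,0,0],0,0.1],[[0.24,0,0],0,0.1],[[0.24,0,0],0,0.1],[[0.24,0,0],0,0.1],[[0.24,0,0],0,0.1],[[0.2,0,0],0,0.1],[[0,0,0],0,0.1],[[0,0,0],0,0.1]]' | python3 jog.py; python3 h.py; echo '[[[0.1,0,0],0,0.1],[[-0.6,0,0],0,0.1],[[-0.6,0,0],0,0.1],[[-0.6,0,0],0,0.1],[[0,0,0],0,0.2],[[0,0,0],0,0.2]]' | python3 jog.py ; python3 - <<'E'
from h import *
where()
a=bot.grab_frame('side')[:,:,::-1]
cv2.imwrite('pics/s4.png',cv2.resize(a[110:280,240:410],(500,500)))
E
```

```text
time_s: 5.05
ee_pos: [0.5587, -0.4087, 0.1163]
tool_rot: [-0.0, 0.992, -0.124, -0.0]
wrist_force: [-0.1, -0.8, 0.1]
finger_gap: 0.1
gripper_force: 0.0
box xyz mm [ 42.9   0.9 116.3] yaw-box -0.0027 tilt [-0.0004  0.0004] Fbox [ 0.1 -0.8  0.1] gap 8.8 t 5.05
time_s: 5.65
ee_pos: [0.4766, -0.3884, 0.1175]
tool_rot: [0.0, 0.992, -0.124, 0.001]
wrist_force: [-0.3, 0.4, -0.5]
finger_gap: 0.2
gripper_force: 0.0
box xyz mm [-41.6   0.6 117.5] yaw-box -0.0039 tilt [ 0.001  -0.0009] Fbox [-0.4  0.3 -0.5] gap 17.6 t 5.65
```

View pics/s4.png

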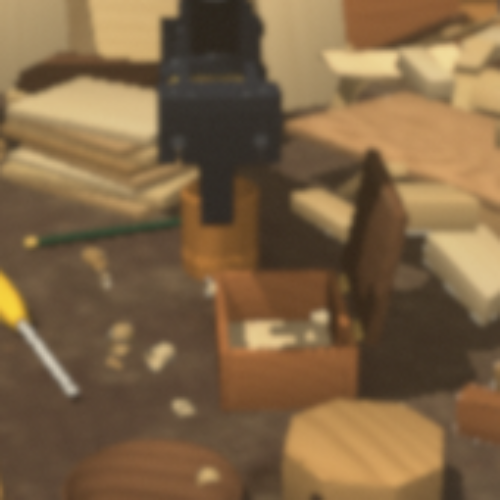

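The lid now stands fully open: its slab is at (375,250), leaning back behind the box. Next is the cup, gripped near the rim with the fingertips so that it can pivot about the pads.

To row units: -0.04 m is -0.8, -0.03 m is -0.6.

```bash
echo '[[[0.06,-0.6,0],0,0.9],[[0.06,-0.6,0],0,0.9],[[0.06,-0.8,0],0,0.9],[[0,-0.8,0],0,0.9],[[0,-0.36,0],0,0.9],[[0,0,0],0,0.9],[[0,0,0],0,0.9]]' | python3 jog.py 12; python3 h.py
```

```text
time_s: 6.4
ee_pos: [0.5248, -0.2377, 0.1172]
tool_rot: [0.001, 0.992, -0.123, 0.0]
wrist_force: [0.1, 0.0, 1.3]
finger_gap: 0.81
gripper_force: 0.0
box xyz mm [-31.5 158.5 117.2] yaw-box -0.0017 tilt [ 0.0007 -0.0011] Fbox [0.1 0.1 1.3] gap 71.3 t 6.4
```

To row units: 0.015 m is 0.3, 0.01 m is 0.2.

```bash
echo '[[[-0.02,0,0.2],0,0.9],[[0,0,0.3],0,0.9],[[0,0,0.3],0,0.9],[[0,0,0.2],0,0.9],[[0,0,0.18],0,0.9],[[0,0,0],0,0.9],[[0,0,0],0,0.5],[[0,0,0],0,0.5],[[0,0,0],0,0.5],[[0,0,0],0,0.5]]' | python3 jog.py 12; python3 h.py
```

```text
time_s: 7.4
ee_pos: [0.5236, -0.237, 0.0586]
tool_rot: [0.0, 0.992, -0.124, 0.001]
wrist_force: [0.8, -0.1, 1.0]
finger_gap: 0.674
gripper_force: 12.0
box xyz mm [-32.8 158.9  58.6] yaw-box -0.0028 tilt [ 0.0012 -0.0008] Fbox [0.8 0.1 1. ] gap 59.3 t 7.4
```

The manual's scale: shifts go in shares of 50 mm and turns go in shares of pi/2 rad. Converting my numbers, -0.02 m is -0.4, -0.015 m is -0.3.

```bash
echo '[[[0,0,-0.2],0,0.5],[[0,0,-0.3],0,0.5],[[0,0,-0.4],0,0.5],[[0,0,0],0,0.5]]' | python3 jog.py; python3 h.py; echo '[[[-0.3,0.2,0],0,0.5],[[-0.4,0.4,0],0,0.5],[[-0.34,0.5,0],0,0.5],[[0,0.5,0],0,0.5],[[0,0.5,0],0,0.5],[[0,0.5,0],0,0.5],[[0,0.4,0],0,0.5],[[0,0.2,0],0,0.5],[[0,0,0],0,0.5],[[0,0,0],0,0.5]]' | python3 jog.py; python3 h.py
```

```text
time_s: 7.8
ee_pos: [0.5251, -0.2382, 0.1067]
tool_rot: [0.002, 0.992, -0.124, 0.003]
wrist_force: [-0.4, -0.9, -1.4]
finger_gap: 0.677
gripper_force: 12.0
box xyz mm [-31.1 158.1 106.7] yaw-box -0.0028 tilt [ 0.0052 -0.0038] Fbox [-0.2 -1.  -1.4] gap 59.6 t 7.8
time_s: 8.8
ee_pos: [0.4333, -0.3783, 0.1025]
tool_rot: [-0.001, 0.992, -0.124, -0.0]
wrist_force: [0.1, 0.2, -2.9]
finger_gap: 0.67
gripper_force: 12.0
box xyz mm [-8.610e+01 -1.000e-01  1.025e+02] yaw-box -0.0029 tilt [-0.0004  0.0011] Fbox [ 0.1  0.2 -2.9] gap 59.0 t 8.8
```

To row units: 0.008 m is 0.16, 0.0075 m is 0.15.

```bash
echo '[[[0,0,0.16],0,0.5],[[0.14,0,0.15],0,0.5],[[0.12,0,0],0,0.5],[[0,0,0],0,0.5],[[0.04,0,0],0,0.5],[[0,0,0],0,0.5]]' | python3 jog.py; python3 h.py; echo '[[[0.126,0,-0.06],0,0.5],[[0.126,0,-0.06],0,0.5],[[0.14,0,-0.026],0,0.5],[[0.14,0,-0.026],0,0.5],[[0,0,0],0,0.5]]' | python3 jog.py; python3 h.py;  python3 - <<'E'
from h import *
a=bot.grab_frame('side')[:,:,::-1]
cv2.imwrite('pics/s5.png',cv2.resize(a[110:280,240:410],(500,500)))
E
```

```text
time_s: 9.4
ee_pos: [0.4483, -0.3829, 0.0876]
tool_rot: [0.0, 0.992, -0.124, 0.0]
wrist_force: [0.1, 0.3, -2.9]
finger_gap: 0.678
gripper_force: 12.0
box xyz mm [-70.5  -0.9  87.6] yaw-box -0.0026 tilt [ 0.0003 -0.0004] Fbox [ 0.   0.3 -2.9] gap 59.7 t 9.4
time_s: 9.9
ee_pos: [0.4748, -0.3898, 0.0965]
tool_rot: [0.0, 0.992, -0.124, 0.0]
wrist_force: [-1.7, 0.2, -1.5]
finger_gap: 0.674
gripper_force: 12.0
box xyz mm [-43.1  -1.2  96.5] yaw-box -0.0025 tilt [ 0.0009 -0.0009] Fbox [-1.7 -0.2 -1.5] gap 59.3 t 9.9
```

View pics/s5.png

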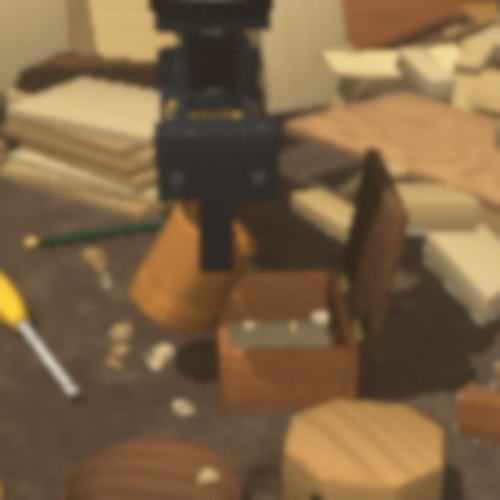

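The cup leans about 30°, pivoting in the pads on the front wall's edge (base at (170,310)) with the mouth towards the box, as planned. Continuing the arc.

To row units: 0.0066 m is 0.132, 0.006 m is 0.12.

```bash
echo '[[[0.12,0,0.02],0,0.5],[[0.12,0,0.02],0,0.5],[[0.132,0,0.04],0,0.5],[[0.132,0,0.054],0,0.5],[[0.12,0,0.074],0,0.5],[[0.12,0,0.084],0,0.5],[[0.092,0,0.106],0,0.5],[[0.092,0,0.106],0,0.5],[[0,0,0],0,0.5]]' | python3 jog.py; python3 h.py; echo '[[[0.06,0,0.11],0,0.5],[[0.06,0,0.11],0,0.5],[[0.02,0,0.08],0,0.5],[[0.02,0,0.08],0,0.5],[[0,0,0],0,0.5],[[0,0,0],0,0.5],[[0,0,0],0,0.5],[[0,0,0],0,0.5]]' | python3 jog.py; python3 h.py;  python3 - <<'E'
from h import *
a=bot.grab_frame('side')[:,:,::-1];b=bot.grab_frame('scene')[:,:,::-1]
cv2.imwrite('pics/s6.png',np.hstack([cv2.resize(a[140:260,270:390],(400,400)),cv2.resize(b[150:270,290:410],(400,400))]))
E
```

```text
time_s: 10.85
ee_pos: [0.5191, -0.4006, 0.0698]
tool_rot: [-0.0, 0.992, -0.124, -0.0]
wrist_force: [1.0, -0.2, 1.3]
finger_gap: 0.672
gripper_force: 12.0
box xyz mm [ 2.5 -0.9 69.8] yaw-box -0.0027 tilt [-0.0001  0.0004] Fbox [1.  0.1 1.3] gap 59.1 t 10.85
time_s: 11.65
ee_pos: [0.5262, -0.4027, 0.0518]
tool_rot: [-0.0, 0.992, -0.124, -0.0]
wrist_force: [0.0, -0.1, 0.1]
finger_gap: 0.671
gripper_force: 12.0
box xyz mm [ 9.9 -1.2 51.8] yaw-box -0.0029 tilt [-0.0003  0.0001] Fbox [ 0.1 -0.1  0.1] gap 59.1 t 11.65
```

View pics/s6.png

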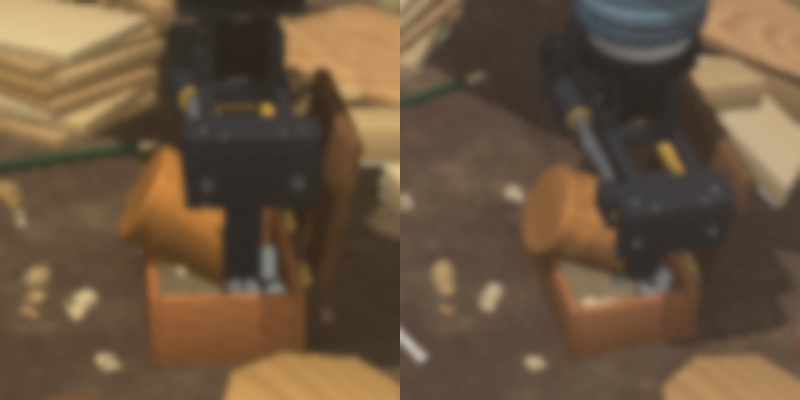

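The nuts are pouring out between the fingers into the box: bright pieces at (265,280) on the left and (655,280) on the right, with the cup tipped well past horizontal. A few shakes, then raise it and weigh it.

To row units: -0.01 m is -0.2, -0.006 m is -0.12.

```bash
echo '[[[0,0.1,0],0,0.5],[[0,-0.2,0],0,0.5],[[0,0.2,0],0,0.5],[[0,-0.2,0],0,0.5],[[0,0.1,0],0,0.5],[[0,0,-0.2],0,0.5],[[0,0,-0.2],0,0.5],[[0.1,0,0.12],0,0.5],[[-0.1,0,-0.12],0,0.5],[[0,0,0],0,0.5]]' | python3 jog.py; echo '[[[0,0,-0.4],0,0.5],[[0,0,-0.4],0,0.5],[[0,0,-0.4],0,0.5],[[0,0,0],0,0.5],[[0,0,0],0,0.5],[[0,0,0],0,0.5]]' | python3 jog.py;python3 h.py;echo '[[[0,0,0],0,0.5],[[0,0,0],0,0.5]]' | python3 jog.py;python3 h.py
```

```text
time_s: 12.75
ee_pos: [0.5261, -0.4026, 0.0721]
tool_rot: [-0.0, 0.992, -0.124, -0.0]
wrist_force: [0.3, 0.4, -1.1]
finger_gap: 0.671
gripper_force: 12.0
time_s: 13.35
ee_pos: [0.5257, -0.4019, 0.1301]
tool_rot: [-0.001, 0.992, -0.124, -0.001]
wrist_force: [-0.7, 0.4, -1.0]
finger_gap: 0.67
gripper_force: 12.0
box xyz mm [  9.2  -0.6 130.1] yaw-box -0.003 tilt [-0.0017  0.0018] Fbox [-0.8  0.2 -1. ] gap 58.9 t 13.35
time_s: 13.55
ee_pos: [0.526, -0.4022, 0.1305]
tool_rot: [-0.001, 0.992, -0.124, -0.001]
wrist_force: [0.2, 0.2, -0.9]
finger_gap: 0.67
gripper_force: 12.0
box xyz mm [  9.6  -0.8 130.5] yaw-box -0.0029 tilt [-0.0013  0.0014] Fbox [ 0.1  0.3 -0.9] gap 58.9 t 13.55
```

The wrist load has dropped from 2.9 to 1.0 N, so the cup is empty. I'll carry it to free bench left of the box and ease the grip to 3 N just above the bench, so it can swing upright under its own weight.

To row units: -0.03 m is -0.6, -0.02 m is -0.4.

```bash
echo '[[[0,-0.4,0],0,0.5],[[-0.2,-0.6,0],0,0.5],[[-0.2,-0.6,0],0,0.5],[[0,-0.6,0.4],0,0.5],[[0,-0.26,0.4],0,0.5],[[0,0,0.4],0,0.5],[[0,0,0.16],0,0.5],[[0,0,0],0,0.5],[[0,0,0],0,0.5]]' | python3 jog.py 12; python3 h.py; echo '[[[0,0,0],0,0.5],[[0,0,0],0,0.5],[[0,0,0],0,0.5],[[0,0,0],0,0.5],[[0,0,0],0,0.5],[[0,0,0],0,0.5]]' | python3 jog.py 3; python3 - <<'E'
from h import *
import pickle
where()
o=bot.get_obs();a=bot.grab_frame('wrist')[:,:,::-1];b=bot.grab_frame('side')[:,:,::-1]
pickle.dump((o,a,b),open('w3.pkl','wb'))
hsv=cv2.cvtColor(b,cv2.COLOR_BGR2HSV)
m=cv2.inRange(hsv,(8,140,90),(20,255,255));m[:140]=0;m[250:]=0;m[:,:270]=0;m[:,380:]=0
n,l,s,c=cv2.connectedComponentsWithStats(m)
for i in range(1,n):
    if s[i,4]>60:print(s[i],c[i])
E
```

```text
time_s: 14.45
ee_pos: [0.5376, -0.2787, 0.0644]
tool_rot: [0.0, 0.992, -0.124, 0.0]
wrist_force: [-0.2, 0.1, -0.6]
finger_gap: 0.67
gripper_force: 12.0
box xyz mm [ -9.1 121.8  64.4] yaw-box -0.0031 tilt [ 0.0006 -0.0004] Fbox [-0.3  0.  -0.6] gap 59.0 t 14.45
time_s: 15.05
ee_pos: [0.5374, -0.2789, 0.0642]
tool_rot: [0.0, 0.992, -0.124, 0.0]
wrist_force: [-1.2, -2.3, 3.2]
finger_gap: 0.665
gripper_force: 3.1
box xyz mm [ -9.3 121.6  64.2] yaw-box -0.003 tilt [ 0.0005 -0.0006] Fbox [-0.6 -2.6  3.2] gap 58.5 t 15.05
[ 300  171   67   79 2418] [330.89660877 216.65550041]
```

```bash
echo '[[[0,0,0],0,0.5],[[0,0,0],0,0.5]]' | python3 jog.py; cat > cupchk.py <<'E'
from h import *
def outline(C,P,th,p=.0586):
    a=np.sin(th)*U+np.array([0,0,np.cos(th)]);n=np.cos(th)*U-np.array([0,0,np.sin(th)])
    return np.array([proj(C,P+a*h+.0295*(np.cos(t)*n+np.sin(t)*V)) for h in(-p,.066-p) for t in np.linspace(0,6.28,40)],np.float32)
def run():
    where();P=np.array(bot.get_obs()['ee_pos'])
    for cn in('side','scene'):
        b=bot.grab_frame(cn)[:,:,::-1];C=cam(cn)
        hsv=cv2.cvtColor(b,cv2.COLOR_BGR2HSV)
        m=cv2.inRange(hsv,(10,150,90),(17,255,255))
        uv=proj(C,P).astype(int);w=np.zeros_like(m);cv2.circle(w,tuple(int(x) for x in uv),50,255,-1);m&=w
        for th in(0,15,30,60,90,118,140):
            o=np.zeros_like(m);cv2.fillConvexPoly(o,cv2.convexHull(outline(C,P,np.radians(th)).astype(np.int32)),255)
            print(cn,th,'in-fill',round((m&o).sum()/o.sum(),2),'mask outside',int((m&~o).sum()/255))
if __name__=='__main__':run()
E
python3 cupchk.py
```

```text
time_s: 15.35
ee_pos: [0.5373, -0.2786, 0.0638]
tool_rot: [0.0, 0.992, -0.124, 0.0]
wrist_force: [-0.6, -1.3, 2.9]
finger_gap: 0.669
gripper_force: 3.1
box xyz mm [ -9.5 121.9  63.8] yaw-box -0.0029 tilt [ 0.     -0.0001] Fbox [-0.3 -1.4  2.9] gap 58.9 t 15.35
side 0 in-fill 0.59 mask outside 700
side 15 in-fill 0.65 mask outside 640
side 30 in-fill 0.7 mask outside 592
side 60 in-fill 0.57 mask outside 752
side 90 in-fill 0.41 mask outside 944
side 118 in-fill 0.27 mask outside 1040
side 140 in-fill 0.22 mask outside 1079
scene 0 in-fill 0.07 mask outside 29
scene 15 in-fill 0.1 mask outside 2
scene 30 in-fill 0.1 mask outside 0
scene 60 in-fill 0.11 mask outside 0
scene 90 in-fill 0.07 mask outside 27
scene 118 in-fill 0.05 mask outside 46
scene 140 in-fill 0.04 mask outside 51
```

The silhouette test puts the lean at about 25–30°, with the base edge touching the bench (+3 N). I'll raise it a little so it can swing further, then set it down flush.

To row units: -0.003 m is -0.06.

```bash
echo '[[[0,0,-0.06],0,0.5],[[0,0,-0.06],0,0.5],[[0,0,0],0,0.5],[[0,0,0],0,0.5],[[0,0,0],0,0.5]]' | python3 jog.py; python3 cupchk.py | head -5;  echo '[[[0,0,0.06],0,0.5],[[0,0,0.06],0,0.5],[[0,0,0.04],0,0.5],[[0,0,0],0,0.5]]' | python3 jog.py; python3 cupchk.py | head -5
```

```text
time_s: 15.95
ee_pos: [0.5371, -0.2783, 0.0695]
tool_rot: [-0.0, 0.992, -0.124, -0.0]
wrist_force: [1.5, -0.7, -0.8]
finger_gap: 0.652
gripper_force: 3.0
box xyz mm [ -9.8 122.1  69.5] yaw-box -0.0028 tilt [-0.0005  0.0005] Fbox [ 1.6 -0.3 -0.8] gap 57.4 t 15.95
side 0 in-fill 0.69 mask outside 497
side 15 in-fill 0.61 mask outside 574
side 30 in-fill 0.53 mask outside 675
side 60 in-fill 0.33 mask outside 890
time_s: 16.45
ee_pos: [0.5372, -0.2785, 0.0614]
tool_rot: [-0.0, 0.992, -0.124, -0.0]
wrist_force: [0.8, -0.1, -1.6]
finger_gap: 0.655
gripper_force: 3.0
box xyz mm [ -9.6 121.9  61.4] yaw-box -0.0029 tilt [-0.0003  0.0002] Fbox [ 0.8  0.1 -1.6] gap 57.6 t 16.45
side 0 in-fill 0.69 mask outside 477
side 15 in-fill 0.62 mask outside 547
side 30 in-fill 0.53 mask outside 645
side 60 in-fill 0.34 mask outside 854
```

Upright now. Lowering until the bench is felt.

To row units: 0.002 m is 0.04, 0.001 m is 0.02.

```bash
echo '[[[0,0,0.04],0,0.5],[[0,0,0.02],0,0.5],[[0,0,0],0,0.5]]' | python3 jog.py; python3 h.py; echo '[[[0,0,0.04],0,0.5],[[0,0,0],0,0.5]]' | python3 jog.py;python3 h.py
```

```text
time_s: 16.85
ee_pos: [0.5376, -0.2787, 0.059]
tool_rot: [0.0, 0.992, -0.124, 0.0]
wrist_force: [1.4, 0.4, 2.3]
finger_gap: 0.65
gripper_force: 3.0
box xyz mm [ -9.2 121.8  59. ] yaw-box -0.0029 tilt [ 0.0007 -0.0004] Fbox [1.2 0.7 2.3] gap 57.2 t 16.85
time_s: 17.05
ee_pos: [0.5374, -0.2786, 0.0568]
tool_rot: [0.0, 0.992, -0.124, 0.0]
wrist_force: [0.8, -0.9, 2.2]
finger_gap: 0.656
gripper_force: 3.0
box xyz mm [ -9.3 121.8  56.8] yaw-box -0.0029 tilt [ 0.0004 -0.0003] Fbox [ 1.  -0.7  2.2] gap 57.7 t 17.05
```

To row units: -0.04 m is -0.8, -0.03 m is -0.6.

```bash
echo '[[[0,0,0],0,0.8],[[0,0,0],0,0.8],[[0,0,0],0,0.8],[[0,0,-0.2],0,0.8],[[0,0,-0.6],0,0.8],[[0,0,-0.8],0,0.8],[[0,0,-0.8],0,0.8],[[0,0,-0.6],0,0.8]]' | python3 jog.py; echo '[[[-0.6,0.6,0],0,0.2],[[-0.8,0.8,0],0,0.2],[[-0.6,0.6,0],0,0.2],[[0,0,0],0,0.2],[[0,0,0],0,0.2]]' | python3 jog.py; python3 - <<'E'
from h import *
import pickle
where();o=bot.get_obs();a=bot.grab_frame('wrist')[:,:,::-1];pickle.dump((o,a),open('w4.pkl','wb'))
C=cam('wrist',o);K=(BC+np.array([0,0,.04])) 
print('box',proj(C,K),'cup',proj(C,BC-.009*U+.122*V+np.array([0,0,.066])))
u=proj(C,BC+.06*V);x0=int(np.clip(u[0]-170,0,300));y0=int(np.clip(u[1]-110,0,180));print(x0,y0)
cv2.imwrite('pics/w4.png',cv2.resize(a[y0:y0+220,x0:x0+300],(800,587),interpolation=cv2.INTER_CUBIC))
E
```

```text
time_s: 17.85
ee_pos: [0.5378, -0.2789, 0.2104]
tool_rot: [0.001, 0.992, -0.124, 0.001]
wrist_force: [0.7, -0.3, -0.2]
finger_gap: 0.796
gripper_force: 0.0
time_s: 18.35
ee_pos: [0.4209, -0.3482, 0.2076]
tool_rot: [0.0, 0.992, -0.125, 0.001]
wrist_force: [0.6, -0.7, -0.1]
finger_gap: 0.372
gripper_force: 0.0
box xyz mm [-105.4   26.1  207.6] yaw-box -0.0053 tilt [ 0.001  -0.0006] Fbox [ 0.8 -0.6 -0.1] gap 32.7 t 18.35
box [342.08725964  74.89884523] cup [203.59264725  83.05142753]
112 0
```

View pics/w4.png

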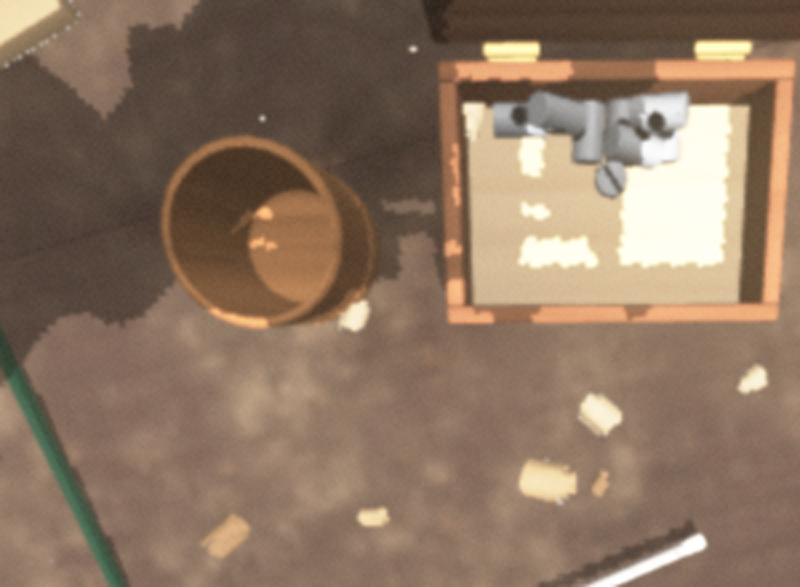

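The cup is at (255,230), upright and empty. All the visible nuts lie in the box at (490–690, 95–195), and nothing shiny lies on the bench. Now I'll reach over and behind the lid and draw it forward.

To row units: 0.045 m is 0.9, 0.042 m is 0.84.

```bash
echo '[[[0.8,0.2,0],0,0.1],[[0.9,0.2,0],0,0.1],[[0.9,0.12,0],0,0.1],[[0.9,0,0],0,0.1],[[0.84,0,0],0,0.1],[[0,0,0],0,0.1],[[0,0,0],0,0.1]]' | python3 jog.py; python3 h.py
```

```text
time_s: 19.1
ee_pos: [0.6268, -0.4241, 0.2049]
tool_rot: [-0.001, 0.992, -0.122, -0.001]
wrist_force: [-0.9, 0.6, -0.3]
finger_gap: 0.099
gripper_force: 0.0
box xyz mm [112.7   2.4 204.9] yaw-box 0.0001 tilt [-0.0017  0.0016] Fbox [-1.   0.3 -0.3] gap 8.7 t 19.1
```

To row units: 0.03 m is 0.6, 0.025 m is 0.5.

```bash
echo '[[[0,0,0.6],0,0.1],[[0,0,0.6],0,0.1],[[0,0,0.5],0,0.1],[[0,0,0],0,0.1]]' | python3 jog.py; python3 h.py; echo '[[[-0.3,0,0],0,0.1],[[-0.3,0,0],0,0.1],[[-0.24,0,0],0,0.1],[[-0.24,0,0],0,0.1],[[-0.24,0,0],0,0.1],[[-0.24,0,0],0,0.1],[[-0.2,0,0],0,0.1],[[0,0,0],0,0.1]]' | python3 jog.py; python3 h.py
```

```text
time_s: 19.5
ee_pos: [0.6227, -0.4234, 0.1176]
tool_rot: [-0.002, 0.992, -0.124, -0.003]
wrist_force: [-0.1, -0.1, -0.5]
finger_gap: 0.098
gripper_force: 0.0
box xyz mm [108.5   2.1 117.6] yaw-box -0.0027 tilt [-0.0059  0.0054] Fbox [-0.1 -0.1 -0.5] gap 8.6 t 19.5
time_s: 20.3
ee_pos: [0.5394, -0.4044, 0.1236]
tool_rot: [0.001, 0.992, -0.124, 0.0]
wrist_force: [0.4, -0.5, -0.4]
finger_gap: 0.102
gripper_force: 0.0
box xyz mm [ 23.2   0.3 123.6] yaw-box -0.0033 tilt [ 0.0008 -0.0012] Fbox [ 0.5 -0.4 -0.4] gap 9.0 t 20.3
```

To row units: -0.04 m is -0.8, -0.02 m is -0.4.

```bash
echo '[[[0,0,-0.8],0,0.5],[[-0.8,0,-0.8],0,0.5],[[-0.8,0,-0.4],0,0.5],[[-0.8,0,0],0,0.5],[[0,0,0],0,0.5],[[0,0,0],0,0.5],[[0,0,0],0,0.5],[[0,0,0],0,0.5],[[0,0,0],0,0.5],[[0,0,0],0,0.5]]' | python3 jog.py >/dev/null; for i in 1 2 3; do echo '[[[0,0,0],0,0.5],[[0,0,0],0,0.5],[[0,0,0],0,0.5],[[0,0,0],0,0.5],[[0,0,0],0,0.5],[[0,0,0],0,0.5],[[0,0,0],0,0.5],[[0,0,0],0,0.5],[[0,0,0],0,0.5],[[0,0,0],0,0.5]]' | python3 jog.py >/dev/null; done; python3 - <<'E'
from h import *
where();o=bot.get_obs();a=bot.grab_frame('wrist')[:,:,::-1];C=cam('wrist',o)
# rectify the shut-lid plane z=52 mm, 1 px/mm, x up from -80..80, y 200..-80 (left to right)
pts=[BC+x*U+y*V+np.array([0,0,.052]) for x,y in((.07,.08),(.07,-.08),(-.07,-.08),(-.07,.08))]
H=cv2.getPerspectiveTransform(np.array([proj(C,p) for p in pts],np.float32),np.float32([(0,0),(160,0),(160,140),(0,140)]))
r=cv2.warpPerspective(a,H,(160,140));np.save('r.npy',r)
print('px range',[proj(C,p).round() for p in pts])
g=cv2.cvtColor(r,cv2.COLOR_BGR2Lab).astype(int)
# profiles of redness along x at y=-30 mm, and along y at x=-20 mm
print('x+70..-70',g[::3,105:115,1].mean(1).astype(int));print('y+80..-80',g[85:95,::3,1].mean(0).astype(int))
n,l,s,c=cv2.connectedComponentsWithStats(((g[:,:,1]>138)).astype(np.uint8))
for i in range(1,n):
    if s[i,4]>300:print(s[i])
E
```

```text
box xyz mm [-91.6   0.8 217.1] yaw-box -0.0029 tilt [-0.  0.] Fbox [-0.2  0.  -0.1] gap 44.2 t 24.3
px range [array([225.,   6.]), array([406.,   6.]), array([395., 164.]), array([236., 164.])]
x+70..-70 [134 134 134 133 132 132 134 135 135 135 135 135 136 135 135 135 135 135
 134 135 134 135 134 125 125 126 126 126 126 126 126 132 132 131 131 144
 146 140 135 135 135 135 134 135 135 135 135]
y+80..-80 [137 134 134 134 134 134 134 135 146 146 138 132 127 127 128 128 128 128
 128 127 128 128 127 128 128 127 128 128 127 128 128 127 128 128 128 127
 128 128 127 128 129 132 132 133 142 144 140 133 134 134 134 134 134 134]
[  21   67  118   45 1399]
```

The box front is still uncovered while the lid already covers its back half, so the lid is still sinking. I'll wait and look again.

```bash
cat > lid.py <<'E'
from h import *
where();o=bot.get_obs();a=bot.grab_frame('wrist')[:,:,::-1];C=cam('wrist',o)
pts=[BC+x*U+y*V+np.array([0,0,.052]) for x,y in((.07,.08),(.07,-.08),(-.07,-.08),(-.07,.08))]
H=cv2.getPerspectiveTransform(np.array([proj(C,p) for p in pts],np.float32),np.float32([(0,0),(160,0),(160,140),(0,140)]))
g=cv2.cvtColor(cv2.warpPerspective(a,H,(160,140)),cv2.COLOR_BGR2Lab).astype(int)
print('a x+70..-70',g[::3,105:115,1].mean(1).astype(int));print('L',g[::3,105:115,0].mean(1).astype(int));print('a y+80..-80',g[85:95,::3,1].mean(0).astype(int))
E
for i in 1 2 3; do echo '[[[0,0,0],0,0.5],[[0,0,0],0,0.5],[[0,0,0],0,0.5],[[0,0,0],0,0.5],[[0,0,0],0,0.5],[[0,0,0],0,0.5],[[0,0,0],0,0.5],[[0,0,0],0,0.5],[[0,0,0],0,0.5],[[0,0,0],0,0.5]]' | python3 jog.py >/dev/null; done; python3 lid.py
```

```text
box xyz mm [-91.6   0.8 217.1] yaw-box -0.0029 tilt [0. 0.] Fbox [-0.6 -0.2  0.6] gap 43.9 t 27.35
a x+70..-70 [134 134 134 133 132 132 133 136 136 136 136 135 136 136 136 136 136 137
 136 136 136 135 135 137 136 134 125 126 126 126 126 131 132 132 131 145
 146 140 135 135 135 135 135 135 135 135 135]
L [133 134 130 113  81  81  82  80  86  87  88  84  83  90  93  89  92  96
  98  98  95  96  93 101  99  92 251 254 254 254 233 201 198 197 191 157
 194 141 125 124 125 126 125 123 124 124 122]
a y+80..-80 [137 134 134 135 135 135 135 136 146 147 139 132 128 127 128 128 128 128
 128 128 128 128 128 128 128 128 128 128 128 128 128 127 128 128 128 127
 128 128 127 128 129 131 132 134 143 143 141 133 134 134 134 134 134 134]
```

The lid sits at about 52° (its edge appears at x≈-6 mm) and is sinking very slowly. I'll press it down gently with the closed fingertips.

To row units: 0.04 m is 0.8, 0.037 m is 0.74.

```bash
echo '[[[0.8,0,0],0,0],[[0.74,0,0],0,0],[[0,0,0.6],0,0],[[0,0,0.6],0,0],[[0,0,0.4],0,0],[[0,0,0],0,0]]' | python3 jog.py; python3 h.py; echo '[[[0,0,0.08],0,0],[[0,0,0.08],0,0],[[0,0,0.08],0,0],[[0,0,0.08],0,0],[[0,0,0.08],0,0],[[0,0,0.08],0,0]]' | python3 jog.py; python3 h.py
```

```text
time_s: 28.0
ee_pos: [0.5012, -0.3931, 0.1332]
tool_rot: [-0.002, 0.992, -0.124, -0.003]
wrist_force: [-0.2, 1.1, -0.1]
finger_gap: 0.006
gripper_force: 0.0
box xyz mm [-16.7   2.  133.2] yaw-box -0.0028 tilt [-0.0047  0.0053] Fbox [-0.5  1.  -0.1] gap 0.5 t 28.0
time_s: 28.6
ee_pos: [0.5029, -0.3952, 0.1132]
tool_rot: [0.0, 0.992, -0.124, 0.0]
wrist_force: [-0.0, -0.4, 0.1]
finger_gap: 0.004
gripper_force: 0.3
box xyz mm [-14.5   0.4 113.2] yaw-box -0.003 tilt [ 0.0004 -0.0004] Fbox [ 0.1 -0.4  0.1] gap 0.4 t 28.6
```

```bash
python3 lid.py; python3 - <<'E'
from h import *
C=cam('wrist',bot.get_obs())
for d in(30,35,40,45,50,55,60,70):
    f=np.radians(d);X=BC+(.046-.09*np.cos(f)+.009*np.sin(f))*U-.03*V+np.array([0,0,.043+.09*np.sin(f)+.009*np.cos(f)])
    K,R,t=C;o=-R.T@t;P=o+(X-o)*(.052-o[2])/(X[2]-o[2]);print(d,'top edge appears at x',round((P-BC)@U*1e3))
E
```

```text
box xyz mm [-14.5   0.4 113.2] yaw-box -0.003 tilt [ 0.0004 -0.0004] Fbox [ 0.1 -0.4  0.1] gap 0.4 t 28.6
a x+70..-70 [132 132 132 133 132 133 133 138 138 138 138 139 137 137 137 137 137 137
 138 140 140 139 137 137 137 137 138 139 140 141 141 141 140 140 141 140
 135 129 129 129 129 129 129 129 128 129 129]
L [ 86  84  84  84  81  76  80 108 106 104 112 114 100  99  98  97  91  88
 101 122 128 113 101  99  92  96 100 107 134 139 140 139 134 125 126 126
  83  44  44  44  42  43  43  42  42  45  58]
a y+80..-80 [130 136 140 140 140 138 137 137 137 137 137 137 137 137 137 137 137 137
 137 137 137 137 136 137 137 137 137 137 137 138 138 137 137 140 141 141
 141 141 141 141 141 141 141 141 141 141 141 141 141 141 141 139 135 135]
30 top edge appears at x -51
35 top edge appears at x -49
40 top edge appears at x -46
45 top edge appears at x -41
50 top edge appears at x -35
55 top edge appears at x -28
60 top edge appears at x -19
70 top edge appears at x 3
```

The lid lies under the fingers, at about 48°. Continuing down.

To row units: 0.004 m is 0.08.

```bash
echo '[[[0,0,0.08],0,0],[[0,0,0.08],0,0],[[0,0,0.08],0,0],[[0,0,0.08],0,0],[[0,0,0.08],0,0],[[0,0,0.08],0,0],[[0,0,0.08],0,0],[[0,0,0.08],0,0],[[0,0,0.08],0,0]]' | python3 jog.py; python3 h.py; echo '[[[0,0,0.08],0,0],[[0,0,0.08],0,0],[[0,0,0.06],0,0],[[0,0,0.04],0,0],[[0,0,0.04],0,0],[[0,0,0],0,0],[[0,0,0],0,0]]' | python3 jog.py; python3 h.py
```

```text
time_s: 29.55
ee_pos: [0.5029, -0.395, 0.0768]
tool_rot: [-0.0, 0.992, -0.124, 0.0]
wrist_force: [-0.3, -0.3, 0.3]
finger_gap: 0.006
gripper_force: 0.1
box xyz mm [-14.6   0.6  76.8] yaw-box -0.0029 tilt [0. 0.] Fbox [-0.2 -0.3  0.3] gap 0.6 t 29.55
time_s: 30.25
ee_pos: [0.5029, -0.395, 0.0622]
tool_rot: [0.0, 0.992, -0.124, 0.0]
wrist_force: [0.6, -0.7, 0.5]
finger_gap: 0.003
gripper_force: 0.0
box xyz mm [-14.5   0.5  62.2] yaw-box -0.0029 tilt [ 0.0001 -0.0001] Fbox [ 0.8 -0.5  0.5] gap 0.2 t 30.25
```

To row units: 0.002 m is 0.04, 0.001 m is 0.02.

```bash
echo '[[[0,0,0.04],0,0],[[0,0,0.02],0,0],[[0,0,0.02],0,0],[[0,0,0],0,0]]' | python3 jog.py; python3 h.py; echo '[[[0,0,-0.6],0,0],[[0,0,-0.8],0,0],[[-0.6,0,-0.8],0,0],[[-0.9,0,-0.9],0,0],[[0,0,0],0,0],[[0,0,0],0,0],[[0,0,0],0,0],[[0,0,0],0,0],[[0,0,0],0,0],[[0,0,0],0,0]]' | python3 jog.py>/dev/null; python3 lid.py
```

```text
time_s: 30.65
ee_pos: [0.5032, -0.3954, 0.0602]
tool_rot: [0.0, 0.992, -0.124, 0.0]
wrist_force: [-4.1, 3.8, 12.9]
finger_gap: 0.006
gripper_force: 6.6
box xyz mm [-14.2   0.3  60.2] yaw-box -0.0027 tilt [ 0.0004 -0.0008] Fbox [-4.9  2.7 12.9] gap 0.5 t 30.65
box xyz mm [-80.    1.1 202.3] yaw-box -0.0025 tilt [-0.0012  0.0016] Fbox [0.1 0.7 0.2] gap 0.3 t 31.65
a x+70..-70 [134 134 134 134 133 133 133 132 133 137 138 137 137 138 137 137 138 137
 138 137 137 137 137 137 137 137 138 139 141 142 142 142 142 143 142 141
 141 142 137 136 135 135 135 135 136 135 135]
L [132 127 121 122 117  95  83  83 189 106  99  92  95 100 100 102 102 100
  98  94  88  94  97  99 100 101 108 115 133 144 154 158 158 155 148 145
 138 136 119 122 123 124 122 122 123 121 121]
a y+80..-80 [138 134 135 135 135 135 136 139 141 141 141 138 137 137 137 137 137 137
 136 136 137 139 141 142 142 142 142 142 143 143 142 143 143 142 143 143
 142 142 140 139 140 142 143 143 143 143 143 136 134 134 135 135 134 134]
```

The closing stop was firm at 52 mm. The lid now covers x ±44 and y ±60 mm, so it is shut, and the arm is clear.

```bash
python3 -c "
from rig import bot
print(bot.sign_off())"
```

```text
the job is handed in; nothing more can be done
None
```

The job is handed in: the nuts are in the near cherry box (I didn't count all eight in the picture, but the cup came out empty and none lay on the bench), the lid is shut, and the cup stands upright left of the box, about 4 cm from where it started.

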